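# Release the glued picture frame from its ratchet clamp

## Task

The glue on the rectangular picture frame has set. On the clamp that holds it, swing the ratchet pawl well up out of the teeth and leave it up, then draw the toothed bar by its wooden pull block all the way back to its stop so that the jaw stands off the frame. Leave the frame lying where it is, and do not touch the other clamp, whose round clock is still drying.

Things in the scene. Friction and masses are not known exactly. Their poses are not given: they have to be found in the camera images.
- frame_clamp: Fixed clamp that holds the rectangular frame. Plywood base 280 x 140 x 12 mm. Origin on the desk, on the bar's line, 22 mm to +x of the pawl's lift pin; z up, +x along the bar from pull block to frame; the bar withdraws along -x, roughly towards the robot. Steel bar at y = 0: 14 wide, teeth to z 33. Jaw x 50 to 62, 100 wide, top z 40. Cheeks at the pawl's hinge: x -106 to -60, top z 48.
- frame_pin (a point): Centre of the lift pin at the free end of that clamp's dark steel pawl: round, 12 mm diameter, 28 mm long along the clamp's y, flat ends; with the pawl down at clamp x -22, y 0, z 52 mm. Pinch it by the flat ends (fingers closing along y) and carry it on its 64 mm arc about the hinge, up and back over it; the tool need not turn with it.
- frame_pull (a point): Grip point of that clamp's upright wooden pull block on the bar's near end: block 18 (x) x 22 (y) x 48 mm tall, z 12 to 60 mm above the desk; this point is on its centre line at z 42 mm, at clamp x -150 mm with the bar in, and moves with the bar. Pinch it across y.
- frame_pawl (a joint): Angle of that clamp's pawl, rad, about a hinge along the clamp's y at clamp x -85, z 40 mm: 0 = down in the teeth (bar locked), growing as the lift pin goes up and back; stop at 1.3. It clears the teeth above about 0.2. The hinge is stiff (about 1 N at the pin) and stays where it is left.
- frame_bar (a joint): Withdrawal of that clamp's toothed bar, m: 0 = jaw at the frame, 0.055 = fully back at its stop (pull block and jaw move with it along the clamp's -x). With the pawl down it is held after about 2.5 mm; with the pawl up it slides with 1 to 2 N of friction.
- picture_frame: The loose rectangular wooden picture frame, 84 (clamp's x) x 130 (y) x 18 mm, 0.18 kg, lying flat on the clamp base between the moving jaw and the fixed fence. Origin at the centre of its underside.
- clock_clamp: The other clamp, of the same make and size as the first and with the same frame convention, but it holds a round clock 84 mm across. Not to be touched.
There are look-alikes about, which are no part of the job. Leave any purple or turquoise look-alike of the picture_frame alone.

How it is judged:
On the way, in this order (a step that is already met when the one before it is completed fails the run):
1. the frame clamp's pawl is lifted clear (above 0.25 rad) while the bar is still in (withdrawn less than 10 mm) (value of joint frame_pawl above 0.25 rad and value of joint frame_bar below 0.01 m), for 0.1 s.
2. the bar is drawn back at least 42 mm of its 55 mm (value of joint frame_bar above 0.042 m), for 0.2 s.
At the end, for the whole second after the job is handed in: The frame clamp's bar is back within 13 mm of its stop (drawn out more than 42 mm), its pawl is still up by more than 0.25 rad, and the picture frame lies flat (within 10 degrees), at rest and within 20 mm of where it lay (value of joint frame_bar above 0.042 m and value of joint frame_pawl above 0.25 rad and distance of picture_frame from where it was at the start of the episode below 0.02 m and angle between picture_frame's own z axis and vertical below 0.17 rad and linear speed of picture_frame below 0.02 m/s); the robot touches nothing.
It fails at once if the robot touches the clock's clamp (more than 2 N) (contact force between any of the arm, the fingers and clock_clamp above 2 N).
It also fails if it takes over 45 s, if anything falls off the work surface, if the arm or the gripper's body presses on something with over 40 N, if the wrist force passes 120 N, or if a joint passes its speed limit or range.

## Robot

A 7-joint arm with a two-finger parallel gripper is mounted at the origin on the work surface. World frame = base frame: x ahead of the robot, y to its left, z up, the work surface at z = 0. Lengths are in m, angles in rad, forces in N, time in s.
With the tool pointing down it reaches from about 0.425 to 0.875 m from the base axis. Payload 4.7 kg.
Tool frame: the origin (TCP) lies at the very end of the fingers, on their centre line; the grasp point (between the pads) lies behind it (ctrl.tcp_to_grasp is the z of the grasp point in the tool frame, in m); z points along the fingers, y is the line along which they close (so a half turn about z gives the same grasp; the last joint's range is limited). The gripper opens to 87 mm and grips with 3 to 60 N. Pads are 19 mm wide; open, the fingers measure 117 mm over their backs; the gripper's body (75 mm by 190 mm) begins 51 mm behind the grasp point.
Start: joints at [1.286, 0.321, -0.07, 1.45, 0.023, 1.371, -0.057], TCP at [0.191, -0.621, 0.223] pointing down, gripper open.
Joint ranges: [-2.86, 2.86], [-0.3, 2.09], [-1.38, 1.24], [0.06, 2.45], [-1.56, 4.7], [0.09, 2.05], [-2.69, 2.69]. Speed limits (rad/s): [2.57, 2.57, 3.14, 3.14, 3.14, 3.14, 3.14].

## Interface

Orientations are given as a rotation vector (axis times angle).
In Python, from bench import ctrl gives the robot as it stands.
- The arm moves only by the tool step_arm, never from a script. Its argument "targets" is a list of rows, each a list of 7 numbers: the shift along the world's x, y, z in cm, then the turn, a rotation vector about the world's x, y, z in degrees, then the opening, from 0 (shut) to 1 (fully open). A call has exactly 5 rows; each row shifts and turns the commanded pose from where the row before left it; what a row does not reach is not made up. A row lasts 1/12 s, in which the tool goes at most 41.7 mm and 7.16 degrees, less where a joint would pass 70% of its speed; a pose out of reach is approached as far as the arm can. A call with a gripper value outside its range is refused whole. The fingers move at their own pace and stop on an object; "force" is the grip in N (left out, the last holds). Time passes only in rows, so rows that do not move let the fingers close, or fill a call up. It gives the time, the measured TCP pose, the force, the opening and the grip force at its end, in the units of the state.
- ctrl.get_state(): the state, without advancing time (a new reading comes with each control period).
- ctrl.get_image(name): name is "scene" or "top"; returns (picture, depth): 420x560x3 uint8, red, green, blue; 420x560 float32, m along the optical axis (not along the pixel's ray), 0 where there is no reading.
- ctrl.camera_params(name): a dict with "intrinsics" (3x3 intrinsics, pixels), "rvec" (rotation vector, rad) and "tvec" (3), from world to camera coordinates, as OpenCV has them. Camera axes: x right, y down, z forward; pixel columns grow to the right and rows downward; lengths in m; the calibration is good to about 2 mm. A picture is of the moment at which its call begins. camera_params takes no time and is no camera call.
- ctrl.close_job(): hands the job in; it is judged then, once.
The state is a dict: "time": time; "joint_positions": joint angles; "qd": joint speeds; "joint_torque": joint torques, N m; "position": TCP position; "tool_rot": TCP orientation; "ft_force": force on the tool from outside, world axes, zero at the start; "torque": the same for the moment, N m; "grip_width": opening from 0.0 (shut) to 1.0 (fully open); "grip_force": force on a finger pad.
Only numpy, scipy, OpenCV 4.12 (cv2) and the standard library are available. Lean on these libraries where they do the work, as an engineer would, in place of code of your own. Each camera call takes 0.05 s, during which the arm holds its last target. There are 200 camera calls.

## Working session

There is one attempt and no reset: what is moved stays moved. The work goes in short steps, Python scripts to look and compute and a tool call to move; the robot and the scene stay as the last step left them, time stands still between calls to the robot, and variables do not carry over. Pictures are saved under pics/ and viewed, at most 10 in all, crops included, and the job is handed in when it is done.

Besides the shell and the picture viewer there is one more tool, called after ">>>" by a JSON object that holds its "fn" and its "kwargs". step_arm: Moves the arm, as the interface text tells. Its arguments: {"type":"object","properties":{"targets":{"type":"array"},"force":{"type":"number"}},"required":["targets"]}

```bash
mkdir -p pics
cat > h.py <<'E'
import numpy as np, cv2
from bench import ctrl
def cam(n):
    p=ctrl.camera_params(n); return np.array(p["intrinsics"]),cv2.Rodrigues(np.array(p["rvec"],float))[0],np.array(p["tvec"],float).ravel()
def ray(n,uv,z):
    K,R,t=cam(n); d=R.T@np.linalg.inv(K)@np.array([uv[0],uv[1],1.]); c=-R.T@t
    return c+d*(z-c[2])/d[2]
def cloud(n,dep):
    K,R,t=cam(n); v,u=np.indices(dep.shape)
    p=np.stack([u,v,np.ones_like(u)],-1)@np.linalg.inv(K).T*dep[...,None]
    return (p-t)@R
E
python3 - <<'E'
from h import *
for n in ("top","scene"):
    im,d=ctrl.get_image(n); np.savez(f"{n}0.npz",im=im,d=d)
    cv2.imwrite(f"pics/{n}0.png",cv2.resize(im[...,::-1],(784,588)))
s=ctrl.get_state(); print(s, ctrl.tcp_to_grasp)
E
```

```text
{'time': 0.1, 'joint_positions': array([ 1.28609256,  0.32175651, -0.07008769,  1.45158031,  0.02258194,
        1.37079817, -0.05692525]), 'qd': array([-0.00095759, -0.0007944 , -0.00061224, -0.00271693,  0.00044674,
        0.00278474,  0.00141395]), 'joint_torque': array([ 9.00780924e-04, -4.92569232e+01, -4.05279770e-01, -3.13396704e+01,
       -6.43078471e-02,  3.94504576e-02,  3.19720493e-05]), 'position': array([ 0.19115653, -0.62072334,  0.22155223]), 'tool_rot': array([-3.10489169e+00, -4.67363008e-01,  5.27848345e-04]), 'ft_force': array([ 0.14329847,  0.10884615, -0.23147649]), 'torque': array([ 0.020805  ,  0.01562127, -0.01866065]), 'grip_force': 0.0, 'grip_width': 0.9990410018629708} -0.0187
```

View pics/top0.png

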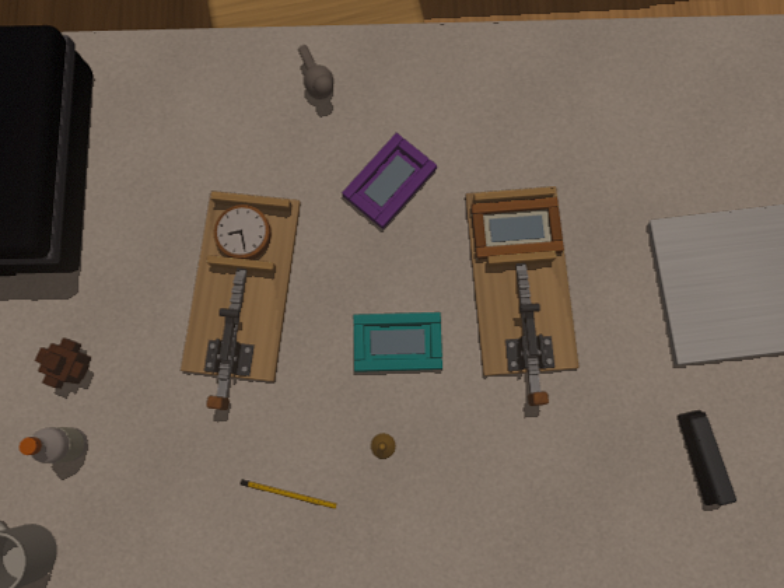

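View pics/scene0.png

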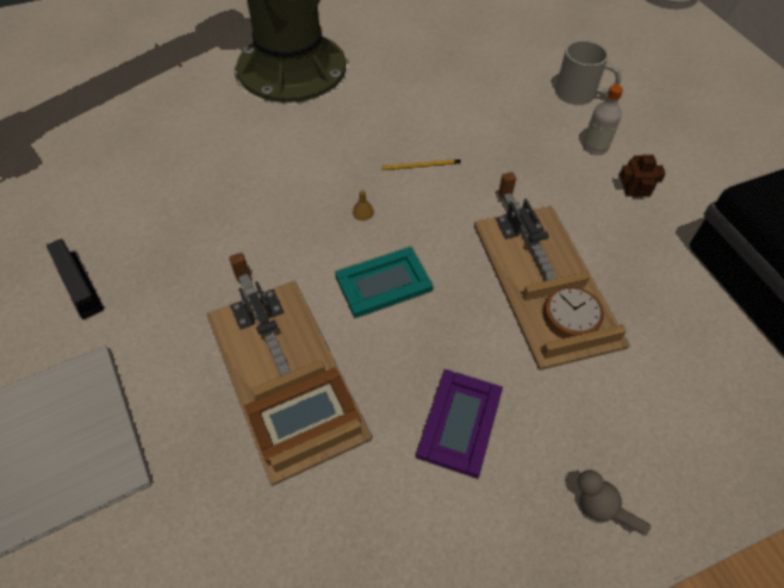

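The top picture (784-px scale) shows the frame clamp at right: pull block near (540,398), lift pin near (528,307), jaw (517,258), frame (517,229). The clock clamp is at left, around (240,290). The scene picture agrees: pull block at (238,265), pawl at (262,315).

Run:
```python
from h import *
f=np.load("top0.npz"); im,d=f["im"],f["d"]; P=cloud("top",d); s=560/784
hsv=cv2.cvtColor(im,cv2.COLOR_RGB2HSV)
def box(u0,u1,v0,v1):
    m=np.zeros(d.shape,bool); m[int(v0*s):int(v1*s),int(u0*s):int(u1*s)]=1; return m
roi=box(455,590,175,420)&(d>0)
b=box(520,560,385,415)&(P[...,2]>.05); q=P[b]; print("block",q.shape,q.mean(0),q.min(0),q.max(0))
p=box(505,550,290,325)&(P[...,2]>.05); q=P[p]; print("pin",q.shape,q.mean(0),q.min(0),q.max(0))
base=roi&(P[...,2]>.006)&(P[...,2]<.02)
c,(w,h),a=cv2.minAreaRect((P[roi&(P[...,2]>.007)&(P[...,2]<.045)][:,:2]*1000).astype(np.float32)); print("base rect all",c,w,h,a)
q=P[base]; print("base z",np.median(q[:,2])); print(cv2.minAreaRect((q[:,:2]*1000).astype(np.float32)))
for v in range(int(285*s),int(330*s)): print(v,np.round(P[v,360:392:1,2]*1000).astype(int))
# crops
cr=im[130:300,325:425]; cv2.imwrite("pics/crop0.png",cv2.resize(cr[...,::-1],None,fx=3.5,fy=3.5,interpolation=cv2.INTER_CUBIC))
```

```text
block (106, 3) [ 0.4880274  -0.22355756  0.06865757] [ 0.44837868 -0.23711312  0.05132734] [ 0.49792969 -0.03845812  1.07225057]
pin (95, 3) [ 0.61136288 -0.21391601  0.07722344] [ 0.44837868 -0.23244688  0.05034682] [ 0.62165175 -0.03845812  1.07225057]
base rect all (653.9432983398438, -223.95907592773438) 348.3976745605469 156.5344696044922 3.465278148651123
base z 0.0125913755152072
((649.7059936523438, -221.39361572265625), (193.2348175048828, 353.85394287109375), 85.0703353881836)
203 [11 10 11  8 14 13 12 15 12 13 27 29 32 30 33 36 34 31 15 13 13 12  8 15
  9 11 12 13  9 12  7 12]
204 [13 11 12 10 13 11 12  9 15 13 27 35 37 35 36 34 31 30 12 11  9 12 12 11
 15 12 13 14 14 12 11 14]
205 [13  9  9 12 10 12  8 14 14 13 26 35 33 34 29 34 30 30  9 12 11 13 11 12
 13 12 11 13  9 12 11 12]
206 [12 11 10 11 12 14  8 12 12 15 24 25 30 29 29 28 28 25 13 12 11 15 12 11
  9  9 12 15 11  9 13  9]
207 [12 14 11 11 14 13 11 11 13 12 21 28 29 30 25 26 27 27 13 12 11 12 12 13
 13 10 11 10 14  9 15 14]
208 [16 15 11 14 10 11 12 14 15 13 23 28 31 33 33 31 30 29 14 14 14 11 12 14
 13 13 11 12 13 
[... 2117 characters left out ...]
4 10 13 12 12 10]
229 [  13   16   10   12   12   12   11   14   13   12   12   11   14   26
   34   47   43   47   46   44   47   44   10   11   13   12   14 1072
   12   10   12   13]
230 [13 14 13 13 11 17 12 14 12  7 15 11 12 25 32 46 46 46 45 46 46 48 10 11
 11 14 11 16 16  9 11  9]
231 [ 7 13 13 10 11 10 12 10 10 11 13 12 14 25 30 41 44 48 46 49 43 46 10 18
 12 10 10 12 12 12 11 11]
232 [11 12 11 13  8 10 15 12 15 12 14 14 13 25 36 42 48 48 45 48 46 45 12 13
 10 16 12  9 15 12 14 12]
233 [11 16 13 13 14 14 13  7  8 12 12 11 13 26 27 24 48 45 49 45 48 47 14 12
 14 16 16 13 12 11 13 13]
234 [10 13 11 12 12 12  8 10 12 16 10 11 13 19 29 32 47 46 51 49 46 47 13 11
 11 15 13 12 13 15 14 15]
```

View pics/crop0.png

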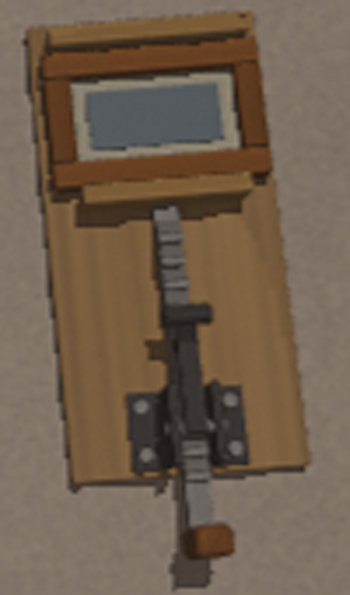

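The crop shows the pin as a dark bar at crop (189,314), full-image about (379,219.5). The pull block's brown top is at crop (209,542). The pawl is down and the bar is in.

```bash
cat > m.py <<'E'
from h import *
f=np.load("top0.npz"); im,d=f["im"],f["d"]; P=cloud("top",d)
def g(u0,u1,v0,v1,z0,z1):
    q=P[v0:v1,u0:u1].reshape(-1,3); q=q[(q[:,2]>z0)&(q[:,2]<z1)]; return q
b=g(370,402,274,298,.054,.066); p=g(368,390,216,223,.05,.066)
for q in (b,p):
    c,wh,a=cv2.minAreaRect((q[:,:2]*1000).astype(np.float32)); print(len(q),q.mean(0).round(4),np.array(c).round(1),np.array(wh).round(1),round(a,1))
bar=g(365,390,185,216,.024,.04); vx=cv2.fitLine((bar[:,:2]*1000).astype(np.float32),cv2.DIST_HUBER,0,.01,.01).ravel(); print("bar",vx,np.degrees(np.arctan(vx[1]/vx[0])))
dd=p.mean(0)-b.mean(0); print("axis deg",np.degrees(np.arctan2(dd[1],dd[0])),np.linalg.norm(dd[:2]))
K,R,t=cam("top"); print("cam",-R.T@t); K,R,t=cam("scene"); print(-R.T@t)
# frame: brown mask top face z~.03
fr=g(330,405,140,185,.024,.036); print("framepts",cv2.minAreaRect((fr[:,:2]*1000).astype(np.float32)))
print(cv2.Rodrigues(ctrl.get_state()["tool_rot"])[0].round(3))
# scene view check of block & pin
f=np.load("scene0.npz"); P=cloud("scene",f["d"]); c0=np.array([.489,-.226])
for c in (b.mean(0),p.mean(0)):
    q=P.reshape(-1,3); q=q[(np.hypot(q[:,0]-c[0],q[:,1]-c[1])<.03)&(q[:,2]>.0535)&(q[:,2]<.07)]
    print("scene",len(q),q.mean(0).round(4),q.min(0).round(4),q.max(0).round(4))
E
python3 m.py
```

```text
102 [ 0.4883 -0.2256  0.0593] [ 489.3 -226.1] [22.  17.4] 89.4
83 [ 0.6158 -0.2177  0.0563] [ 615.8 -218.2] [28.4 10.9] 87.9
bar [ 1.0000000e+00  1.7817218e-04  6.6069855e+02 -2.1556183e+02] 0.010208514
axis deg 3.5566432540628714 0.12772003439017823
cam [ 0.44837868 -0.03845812  1.07225057]
[ 1.09169221 -0.23860161  0.78268455]
framepts ((741.4864501953125, -211.1187744140625), (135.12330627441406, 97.44041442871094), 89.65925598144531)
[[ 0.956  0.294 -0.001]
 [ 0.294 -0.956  0.002]
 [-0.    -0.002 -1.   ]]
scene 82 [ 0.4922 -0.2293  0.0584] [ 0.4822 -0.2403  0.0537] [ 0.5004 -0.2187  0.0621]
scene 77 [ 0.6192 -0.2214  0.0568] [ 0.6129 -0.2357  0.0538] [ 0.6238 -0.2078  0.0608]
```

>>> {"fn": "step_arm", "kwargs": {"targets": [[2.8,2.7,0,0,0,-2.7,1],[2.8,2.7,0,0,0,-2.7,1],[2.8,2.7,0,0,0,-2.7,1],[2.8,2.7,0,0,0,-2.7,1],[2.8,2.7,0,0,0,-2.7,1]], "force": 15}}

```text
time: 0.52
position: [0.3322, -0.4846, 0.2221]
tool_rot: [-3.14, -0.095, 0.001]
ft_force: [2.1, 0.4, 0.3]
grip_width: 1.001
grip_force: 0.0
```

>>> {"fn": "step_arm", "kwargs": {"targets": [[2.8,2.7,0,0,0,0,1],[2.8,2.7,0,0,0,0,1],[2.8,2.7,0,0,0,0,1],[2.8,2.7,0,0,0,0,1],[2.8,2.7,0,0,0,0,1]]}}

```text
time: 0.93
position: [0.4721, -0.3496, 0.2222]
tool_rot: [-3.14, -0.099, 0.001]
ft_force: [0.4, -0.7, 0.6]
grip_width: 0.999
grip_force: 0.0
```

>>> {"fn": "step_arm", "kwargs": {"targets": [[2.8,2.7,-1,0,0,0,1],[2.8,2.7,-2,0,0,0,1],[2.8,2.7,-2,0,0,0,1],[2,2,-2,0,0,0,1],[0,0,0,0,0,0,1]]}}

```text
time: 1.35
position: [0.5747, -0.2434, 0.1494]
tool_rot: [-3.131, -0.115, 0.006]
ft_force: [-1.2, 1.4, -0.1]
grip_width: 0.998
grip_force: 0.0
```

>>> {"fn": "step_arm", "kwargs": {"targets": [[1.5,0.8,0,0,0,0,1],[1.5,0.8,-1,0,0,0,1],[1.3,0.8,-2,0,0,0,1],[0,0,-2,0,0,0,1],[0,0,0,0,0,0,1]]}}

```text
time: 1.77
position: [0.613, -0.2269, 0.0994]
tool_rot: [-3.136, -0.102, 0.012]
ft_force: [-1.2, 0.7, -1.2]
grip_width: 1.001
grip_force: 0.0
```

Run:
```python
from h import *
s=ctrl.get_state(); print(s["position"],s["tool_rot"],s["qd"].round(3))
im,d=ctrl.get_image("scene"); np.savez("scene1.npz",im=im,d=d); cr=im[130:330,110:310]
cv2.imwrite("pics/s1.png",cv2.resize(cr[...,::-1],None,fx=3,fy=3,interpolation=cv2.INTER_CUBIC))
```

```text
[ 0.613022   -0.22689035  0.09942528] [-3.13627103 -0.10220436  0.01225607] [ 0.021 -0.038  0.018 -0.026 -0.001  0.058  0.008]
```

View pics/s1.png

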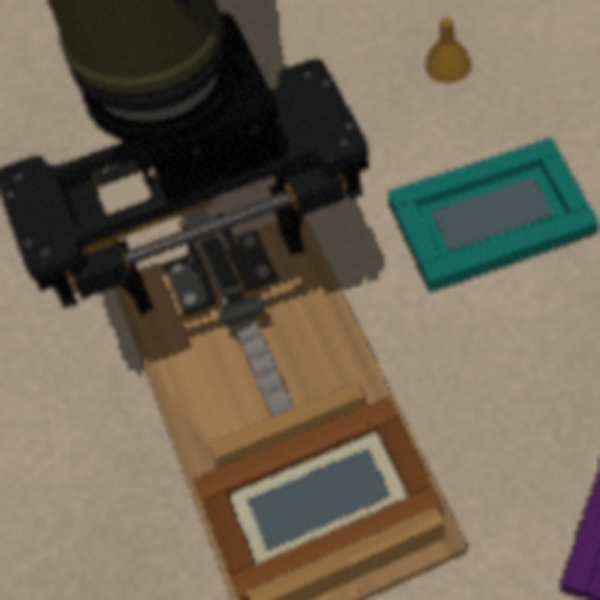

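The crop shows the open fingers straddling the bar just behind the pin (crop (243,308)). The scene is undisturbed.

>>> {"fn": "step_arm", "kwargs": {"targets": [[0.4,0.7,0,0,0,0,1],[0,0,-2,0,0,0,1],[0,0,-2,0,0,0,1],[0,0,-2,0,0,0,1],[0,0,0,0,0,0,1]]}}

```text
time: 2.23
position: [0.6175, -0.2215, 0.042]
tool_rot: [-3.139, -0.098, 0.007]
ft_force: [-1.1, -0.3, -1.3]
grip_width: 0.997
grip_force: 0.0
```

>>> {"fn": "step_arm", "kwargs": {"targets": [[0,0,0,0,0,0,1],[0,0,0,0,0,0,1],[0,0,0,0,0,0,1],[0,0,0,0,0,0,0.6],[0,0,0,0,0,0,0.5]]}}

```text
time: 2.65
position: [0.6204, -0.2221, 0.0458]
tool_rot: [3.139, 0.099, 0.003]
ft_force: [-1.7, 0.6, -0.0]
grip_width: 0.917
grip_force: 0.0
```

>>> {"fn": "step_arm", "kwargs": {"targets": [[-0.2,0.2,-0.6,0,0,0,0.5],[0,0,-0.6,0,0,0,0.5],[0,0,0,0,0,0,0.5],[0,0,0,0,0,0,0.5],[0,0,0,0,0,0,0.5]]}}

```text
time: 3.07
position: [0.6175, -0.2197, 0.0322]
tool_rot: [-3.14, -0.099, 0.001]
ft_force: [0.5, 0.8, 1.4]
grip_width: 0.557
grip_force: 0.0
```

>>> {"fn": "step_arm", "kwargs": {"targets": [[0,0,0,0,0,0,0.4],[0,0,0,0,0,0,0.35],[0,0,0,0,0,0,0.2],[0,0,0,0,0,0,0.2],[0,0,0,0,0,0,0.2]]}}

```text
time: 3.48
position: [0.6179, -0.2204, 0.0327]
tool_rot: [3.139, 0.098, 0.001]
ft_force: [0.3, -1.2, -0.3]
grip_width: 0.319
grip_force: 15.0
```

>>> {"fn": "step_arm", "kwargs": {"targets": [[0,0,0,0,0,0,0.2],[0,0,0,0,0,0,0.2],[0,0,0,0,0,0,0.2],[0,0,0,0,0,0,0.2],[0,0,0,0,0,0,0.2]]}}

```text
time: 3.9
position: [0.6179, -0.2203, 0.0327]
tool_rot: [3.139, 0.099, 0.001]
ft_force: [0.7, -2.8, 0.4]
grip_width: 0.32
grip_force: 15.0
```

>>> {"fn": "step_arm", "kwargs": {"targets": [[-0.15,-0.01,0.62,0,0,0,0.2],[-0.22,-0.01,0.61,0,0,0,0.2],[-0.27,-0.02,0.58,0,0,0,0.2],[-0.33,-0.02,0.55,0,0,0,0.2],[0,0,0,0,0,0,0.2]]}}

```text
time: 4.32
position: [0.6074, -0.221, 0.0574]
tool_rot: [3.139, 0.098, -0.0]
ft_force: [1.1, -3.5, -0.7]
grip_width: 0.323
grip_force: 15.0
```

>>> {"fn": "step_arm", "kwargs": {"targets": [[-0.38,-0.02,0.52,0,0,0,0.2],[-0.43,-0.03,0.47,0,0,0,0.2],[-0.48,-0.03,0.42,0,0,0,0.2],[-0.51,-0.03,0.38,0,0,0,0.2],[-0.56,-0.03,0.33,0,0,0,0.2]]}}

```text
time: 4.73
position: [0.5845, -0.2223, 0.0781]
tool_rot: [3.139, 0.099, 0.002]
ft_force: [2.6, -5.0, -1.0]
grip_width: 0.319
grip_force: 15.0
```

>>> {"fn": "step_arm", "kwargs": {"targets": [[0,0,0,0,0,0,0.2],[0,0,0,0,0,0,0.2],[0,0,0,0,0,0,0.2],[0,0,0,0,0,0,0.2],[0,0,0,0,0,0,0.2]]}}

```text
time: 5.15
position: [0.5849, -0.2222, 0.0778]
tool_rot: [3.139, 0.099, 0.002]
ft_force: [2.4, -4.9, 5.4]
grip_width: 0.316
grip_force: 15.0
```

>>> {"fn": "step_arm", "kwargs": {"targets": [[0,0,0,0,0,0,0.7],[0,0,0,0,0,0,0.7],[0,0,0,0,0,0,0.7],[0,0,0,0,0,0,0.7],[0,0,0,0,0,0,0.7]]}}

```text
time: 5.57
position: [0.5838, -0.2204, 0.0764]
tool_rot: [-3.138, -0.101, 0.003]
ft_force: [-0.1, 0.6, -0.2]
grip_width: 0.608
grip_force: 0.0
```

>>> {"fn": "step_arm", "kwargs": {"targets": [[0,0,1,0,0,0,0.7],[0,0,2,0,0,0,0.7],[0,0,2,0,0,0,0.7],[0,0,2,0,0,0,0.7],[0,0,0,0,0,0,0.7]]}}

```text
time: 5.98
position: [0.5871, -0.2222, 0.1527]
tool_rot: [3.137, 0.099, 0.011]
ft_force: [0.5, -0.1, 0.6]
grip_width: 0.696
grip_force: 0.0
```

Run:
```python
from h import *
s=ctrl.get_state(); print(s["position"],s["tool_rot"],s["grip_width"])
im,d=ctrl.get_image("scene"); cr=im[130:330,110:310]
P=cloud("scene",d); q=P.reshape(-1,3)
q=q[(abs(q[:,0]-.585)<.03)&(abs(q[:,1]+.222)<.018)&(q[:,2]>.08)&(q[:,2]<.115)]; print(len(q),q.mean(0),q.max(0))
cv2.imwrite("pics/s2.png",cv2.resize(cr[...,::-1],None,fx=3,fy=3,interpolation=cv2.INTER_CUBIC))
```

```text
[ 0.58714116 -0.22223521  0.15271405] [3.13707699 0.09944213 0.01141506] 0.6960313790485523
110 [ 0.58884785 -0.22350526  0.09750452] [ 0.59445651 -0.2095362   0.10414422]
```

View pics/s2.png

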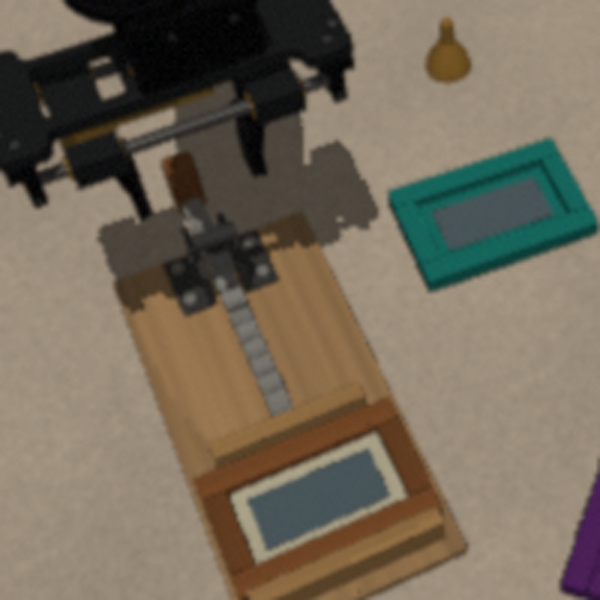

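The pawl stands up: its lift pin is at about z 0.097, crop (215,230). The pull block is at crop (183,180) and the frame has not moved.

>>> {"fn": "step_arm", "kwargs": {"targets": [[-3,-0.2,0,0,0,0,0.8],[-3,-0.2,0,0,0,0,0.8],[-3,-0.2,0,0,0,0,0.8],[-0.4,0,-1,0,0,0,0.8],[0,0,-3,0,0,0,0.8]]}}

```text
time: 6.45
position: [0.4912, -0.2299, 0.1104]
tool_rot: [3.135, 0.095, 0.009]
ft_force: [1.6, -0.9, 0.1]
grip_width: 0.796
grip_force: 0.0
```

>>> {"fn": "step_arm", "kwargs": {"targets": [[0,0,-2,0,0,0,0.8],[0,0,0,0,0,0,0.8],[0,0,0,0,0,0,0.8],[0,0,0,0,0,0,0.8],[0,0,0,0,0,0,0.8]]}}

```text
time: 6.87
position: [0.4916, -0.228, 0.0886]
tool_rot: [3.139, 0.1, 0.003]
ft_force: [-0.2, -0.5, -0.2]
grip_width: 0.798
grip_force: 0.0
```

>>> {"fn": "step_arm", "kwargs": {"targets": [[-0.1,0,-2,0,0,0,0.8],[0,0,-2,0,0,0,0.8],[0,0,-2,0,0,0,0.8],[0,0,-0.5,0,0,0,0.8],[0,0,0,0,0,0,0.8]]}}

```text
time: 7.28
position: [0.4889, -0.2274, 0.0217]
tool_rot: [-3.139, -0.1, 0.003]
ft_force: [-0.5, -0.0, 0.7]
grip_width: 0.804
grip_force: 0.0
```

>>> {"fn": "step_arm", "kwargs": {"targets": [[0,0,0,0,0,0,0.6],[0,0,0,0,0,0,0.5],[0,0,0,0,0,0,0.4],[0,0,0,0,0,0,0.35],[0,0,0,0,0,0,0.35]]}}

```text
time: 7.7
position: [0.4899, -0.2281, 0.0231]
tool_rot: [3.139, 0.099, 0.002]
ft_force: [-1.0, 0.2, -0.0]
grip_width: 0.508
grip_force: 0.0
```

>>> {"fn": "step_arm", "kwargs": {"targets": [[0,0,0,0,0,0,0.15],[0,0,0,0,0,0,0.15],[0,0,0,0,0,0,0.15],[0,0,0,0,0,0,0.15],[0,0,0,0,0,0,0.15]], "force": 20}}

```text
time: 8.12
position: [0.4894, -0.2284, 0.0223]
tool_rot: [3.139, 0.099, 0.0]
ft_force: [0.3, -2.1, -0.5]
grip_width: 0.248
grip_force: 20.0
```

>>> {"fn": "step_arm", "kwargs": {"targets": [[0,0,0,0,0,0,0.15],[0,0,0,0,0,0,0.15],[-0.3,-0.02,0,0,0,0,0.15],[-0.5,-0.03,0,0,0,0,0.15],[-0.5,-0.03,0,0,0,0,0.15]]}}

```text
time: 8.53
position: [0.4764, -0.2292, 0.0224]
tool_rot: [3.139, 0.099, 0.001]
ft_force: [2.0, -3.2, -1.6]
grip_width: 0.25
grip_force: 20.0
```

>>> {"fn": "step_arm", "kwargs": {"targets": [[-0.8,-0.05,0,0,0,0,0.15],[-0.8,-0.05,0,0,0,0,0.15],[-0.8,-0.05,0,0,0,0,0.15],[-0.8,-0.05,0,0,0,0,0.15],[-0.4,-0.03,0,0,0,0,0.15]]}}

```text
time: 8.95
position: [0.439, -0.2314, 0.0224]
tool_rot: [3.139, 0.098, -0.001]
ft_force: [1.4, -4.9, -4.4]
grip_width: 0.255
grip_force: 20.0
```

>>> {"fn": "step_arm", "kwargs": {"targets": [[-0.2,-0.01,0,0,0,0,0.15],[-0.2,-0.01,0,0,0,0,0.15],[-0.1,-0.01,0,0,0,0,0.15],[0,0,0,0,0,0,0.15],[0,0,0,0,0,0,0.15]]}}

```text
time: 9.37
position: [0.435, -0.2317, 0.0223]
tool_rot: [3.139, 0.099, -0.001]
ft_force: [0.9, -4.5, -1.0]
grip_width: 0.252
grip_force: 20.0
```

>>> {"fn": "step_arm", "kwargs": {"targets": [[0,0,0,0,0,0,0.15],[0,0,0,0,0,0,0.7],[0,0,0,0,0,0,0.7],[0,0,0,0,0,0,0.7],[0,0,0,0,0,0,0.7]]}}

```text
time: 9.78
position: [0.4352, -0.2301, 0.0221]
tool_rot: [-3.139, -0.101, 0.001]
ft_force: [0.7, -0.1, -0.5]
grip_width: 0.469
grip_force: 0.0
```

>>> {"fn": "step_arm", "kwargs": {"targets": [[0,0,0,0,0,0,0.7],[0,0,1,0,0,0,0.7],[0,0,2,0,0,0,0.7],[0,0,3,0,0,0,0.7],[0,0,3,0,0,0,0.7]]}}

```text
time: 10.2
position: [0.4347, -0.2305, 0.1133]
tool_rot: [-3.139, -0.1, 0.002]
ft_force: [0.7, -1.0, 0.1]
grip_width: 0.693
grip_force: 0.0
```

>>> {"fn": "step_arm", "kwargs": {"targets": [[0,0,3,0,0,0,0.7],[0,-2,2,0,0,0,0.7],[0,-3,0,0,0,0,0.7],[0,-3,0,0,0,0,0.7],[0,-3,0,0,0,0,0.7]]}}

```text
time: 10.62
position: [0.4357, -0.3424, 0.1641]
tool_rot: [3.138, 0.101, 0.002]
ft_force: [0.6, 0.1, 0.4]
grip_width: 0.699
grip_force: 0.0
```

Run:
```python
from h import *
im,d=ctrl.get_image("scene"); cr=im[130:330,110:310]
P=cloud("scene",d); q=P.reshape(-1,3)
a=q[(abs(q[:,0]-.585)<.03)&(abs(q[:,1]+.222)<.018)&(q[:,2]>.085)&(q[:,2]<.115)]; print("pin",len(a),a.mean(0))
a=q[(abs(q[:,0]-.44)<.04)&(abs(q[:,1]+.23)<.018)&(q[:,2]>.0535)&(q[:,2]<.066)]; print("block",len(a),a.mean(0))
cv2.imwrite("pics/s3.png",cv2.resize(cr[...,::-1],None,fx=3,fy=3,interpolation=cv2.INTER_CUBIC))
```

```text
pin 101 [ 0.58909202 -0.22341095  0.09886032]
block 76 [ 0.4387598  -0.2324306   0.05878561]
```

View pics/s3.png

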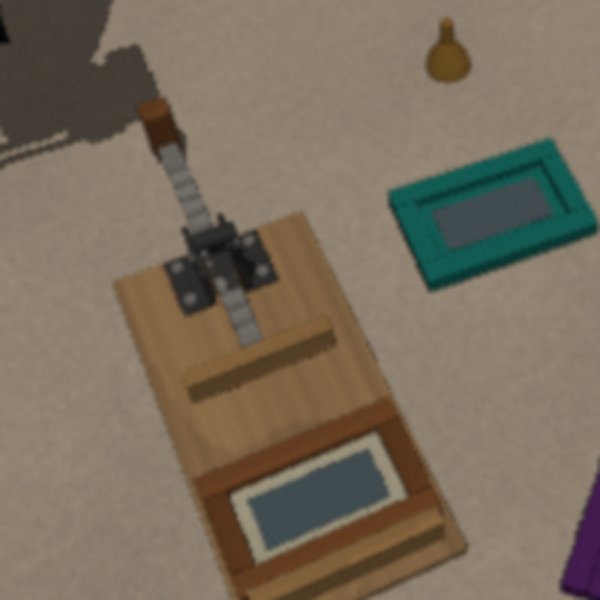

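The block has gone back about 54 mm to crop (158,115), and the jaw (crop (260,360)) stands well off the frame. The pawl is still up at crop (212,238), the frame has not moved, and the gripper is clear.

```bash
python3 -c "
from bench import ctrl; print(ctrl.close_job())"
```

```text
the job is handed in; nothing more can be done
None
```

I handed the job in: the frame clamp's pawl is up by about 0.9 rad, its bar is drawn back about 54 of 55 mm by camera (I didn't feel it meet the stop), the frame lies where it was, and the clock clamp was never approached.

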